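Hold the heel-wedge blank in the corner jig

TASK

Pick up the long hardwood heel-wedge blank, set it flat on the bed of the corner jig with its thick end towards the short end stop and its side along the long stop, and press it into the corner so that it bears firmly and squarely on both stops at once. Finish while still holding it pressed there in the gripper, ready to be drilled: do not let go or ease off. Leave the other things on the bench where they lie.

Things in the scene. Friction and masses are not known exactly. Their poses are not given: they have to be found in the camera images.
- blank: The long hardwood heel-wedge blank, loose, about 0.17 kg: 100 mm long (its x), 50 mm wide (its y), sides and ends upright, flat underside. Its top slopes up along +x from 38 mm at the thin end (x = -50 mm) to 50 mm at the thick end (x = +50 mm), 44 mm in the middle. Origin: centre of the underside, z up. It starts lying on the bench top (height 0).
- blank_thick (a point): Point at the middle of the lower edge of the blank's thick end: 50 mm along +x from the blank's origin.
- jig: The corner jig, rigidly screwed to the bench: a dark steel bed plate 150 mm (x) by 94 mm (y), 12 mm thick, with two low bright-steel stops on it, the long stop along its +y side and the end stop at its +x end. Origin: centre of the plate's underside, z up. The -x and -y sides of the bed are open.
- jig_corner (a point): The inner corner of the jig on the top of the bed (12 mm above the bench), axes as the jig's: 60 mm along +x and 33 mm along +y from the jig's origin. The long stop's inner face is the plane y = 0 of this frame, the end stop's inner face the plane x = 0; a blank home in the corner reaches 100 mm along -x and 50 mm along -y from here.
- long_stop: The long stop, fixed to the bed: a steel bar 120 mm along the jig's x, 12 mm thick, 14 mm high above the bed (so fingers gripping the blank higher than that pass over it). Origin: centre of its underside.
- end_stop: The end stop, fixed to the bed: a steel bar 60 mm along the jig's y, 12 mm thick, 14 mm high above the bed. Origin: centre of its underside.
- short_wedge: Bystander: a short wedge of the same wood, only 60 mm long, 50 mm wide, 38 to 50 mm high. Origin: centre of its underside.
- clear_wedge: Bystander: a clear plastic heel wedge 85 x 45 mm, 13 to 20 mm high. Origin: centre of its underside.
- mallet: Bystander: a stubby copper mallet lying on its side, 180 mm long (x, head to +x), head 75 mm across and 44 mm thick. Origin: on the bench under the handle.
- clinchers: Bystander: steel clinchers lying flat, about 200 mm long (x), 85 mm over the handles, 19 mm high. Origin: on the bench, 20 mm on the handles' side of the rivet.
- horseshoe: Bystander: a dark steel horseshoe lying flat, about 130 mm across, 9 mm thick. Origin: on the bench, in its middle.
- spreader: Bystander: a steel shoe spreader lying flat, about 200 mm long (x), 20 mm high. Origin: on the bench under its rivet.
Things that resemble listed ones, but are neither listed nor needed, are in the scene too. What is shaped like the jig but green or yellow is not meant.

How it is judged:
By the outcome, as a careful person would: the job done as asked, in the order asked, and still so for the second after the job is handed in, while the arm keeps its last pose, push and grip.
It also fails if it takes over 50 s, if anything falls off the work surface, if the arm or the gripper's body presses on something with over 40 N, if the wrist force passes 120 N, or if a joint passes its speed limit or range.

ROBOT

A 7-joint arm with a two-finger parallel gripper is mounted at the origin on the work surface. World frame = base frame: x ahead of the robot, y to its left, z up, the work surface at z = 0. Lengths are in mm, angles in rad, forces in N, time in s.
With the tool pointing down it reaches from about 400 to 875 mm from the base axis. Payload 4.4 kg.
Tool frame: the origin (TCP) lies at the very end of the fingers, on their centre line; the grasp point (between the pads) lies 19 mm behind it; z points along the fingers, y is the line along which they close (so a half turn about z gives the same grasp; the last joint's range is limited). The gripper opens to 85 mm and grips with 20 to 120 N. Pads are 22 mm wide; open, the fingers measure 114 mm over their backs; the gripper's body (76 mm by 85 mm) begins 54 mm behind the grasp point. The pads swing forward as they close: fully open they stand 13 mm farther back than shut.
Start: joints at [1.188, 0.628, 0.038, 1.517, -0.027, 0.996, -0.02], TCP at [202.521, -617.659, 231.313] pointing down, gripper open.
Joint ranges: [-3.06, 3.06], [-0.37, 2.12], [-1.25, 1.32], [0.18, 2.47], [-1.1, 4.24], [0.23, 1.98], [-2.94, 2.94]. Speed limits (rad/s): [2.57, 2.57, 3.14, 3.14, 3.14, 3.14, 3.14].

INTERFACE

Orientations are given as [roll, pitch, yaw] about the fixed x, y, z axes, in that order (R = Rz(yaw) Ry(pitch) Rx(roll)).
In Python, from cell import ctrl gives the robot as it stands.
- The arm moves only by the tool step_arm, never from a script. Its argument "series" is a list that holds one entry, the list of rows, each a list of 7 numbers: the turn, a rotation vector about the tool's x, y, z as a fraction of full scale, then the shift along the tool's x, y, z as a fraction of full scale, then the closure, from 0 (fully open) to 1 (shut). In form: [[[ax, ay, az, tx, ty, tz, gripper], ...]]. A call has 1 to 12 rows; each row shifts and turns the commanded pose from where the row before left it, along the tool's axes as they then stand; what a row does not reach is not made up. Full scale, the value 1, is 150 mm for a shift and 45 degrees for a turn. A row lasts 1/10 s, in which the tool goes at most 50 mm and 8.59 degrees, less where a joint would pass 70% of its speed; a pose out of reach is approached as far as the arm can. A call with a number of a shift or a turn outside -1 to 1 is refused whole. A call with a gripper value outside its range is refused whole. The fingers move at their own pace and stop on an object; the grip force is fixed at half the most. Time passes only in rows, so rows that do not move let the fingers close. It gives the time, the measured TCP pose, the force, the opening and the grip force at its end, in the units of the state.
- ctrl.read_state(): the state, without advancing time (a new reading comes with each control period).
- ctrl.get_image(name): name is "scene" or "top"; returns a dict with "img" (420x560x3 uint8, red, green, blue), "fx", "fy", "cx", "cy" (pixels), "R" (3x3) and "t" (3): a world point X has camera coordinates R X + t. Camera axes: x right, y down, z forward; pixel columns grow to the right and rows downward; lengths in mm; the calibration is good to about 2 mm. A picture is of the moment at which its call begins. There is no depth.
- ctrl.finish_job(): hands the job in; it is judged then, once.
Trained networks look in a picture, given as the dict that the camera call returned (one of the last four; its "shot" number tells which), for a name from the list of things; names that differ only in an ending like _2 or _b are one class to them, and where a whole thing is asked for, a point or a joint stands for the part that bears it (a point fixed in the world has none). Each returns a list of dicts, best first, with "score" (0 to 1); they miss things now and then, are a little off and sometimes report something else, mostly with a low value. They report only what shows in the picture. A call takes as long as a camera call. They do not tell look-alikes from the thing itself.
- ctrl.recognise(picture, thing): "centre" ([column, row] in pixels, amid what is visible of it).
The state is a dict: "clock": time; "qpos": joint angles; "qd": joint speeds; "tau": joint torques, N m; "eef_pos": TCP position; "tool_rot": TCP orientation; "force": force on the tool from outside, world axes, zero at the start; "torque": the same for the moment, N m; "width": finger opening in mm; "gripper_force": force on a finger pad.
Only numpy, scipy, OpenCV 4.12 (cv2) and the standard library are available. Lean on these libraries where they do the work, as an engineer would, in place of code of your own. Each camera call takes 0.05 s, during which the arm holds its last target. There are 200 camera calls.

## Working session

There is one attempt and no reset: what is moved stays moved. The work goes in short steps, Python scripts to look and compute and a tool call to move; the robot and the scene stay as the last step left them, time stands still between calls to the robot, and variables do not carry over. Pictures are saved under pics/ and viewed, at most 10 in all, crops included, and the job is handed in when it is done.

Besides the shell and the picture viewer there is one more tool, called after ">>>" as name([rows], argument=value, ...), one row to a line, values as JSON. step_arm: Moves the arm, as the interface text tells. Shift numbers are shares of 150 mm and turn numbers shares of 45 degrees, none past 1 either way. Its arguments: {"type":"object","properties":{"series":{"type":"array","items":{"type":"array","items":{"type":"array","items":{"type":"number","minimum":-1,"maximum":1}}}}},"required":["series"]}

```bash
mkdir -p pics; cat > h.py <<'E'
import numpy as np, cv2, pickle
from cell import ctrl
def shot(n):
    p=ctrl.get_image(n); pickle.dump(p,open(f'{n}.pkl','wb')); return p
def save(p,name,box=None,s=1):
    im=cv2.cvtColor(np.asarray(p['img']),cv2.COLOR_RGB2BGR)
    if box: im=im[box[1]:box[3],box[0]:box[2]]
    cv2.imwrite('pics/'+name,cv2.resize(im,None,fx=s,fy=s,interpolation=cv2.INTER_CUBIC))
def ray(p,uv,z):
    R=np.array(p['R']);t=np.array(p['t']).ravel();c=-R.T@t
    d=R.T@np.array([(uv[0]-p['cx'])/p['fx'],(uv[1]-p['cy'])/p['fy'],1]); return c+d*(z-c[2])/d[2]
def proj(p,X):
    q=np.array(p['R'])@np.array(X,float)+np.array(p['t']).ravel(); return np.array([p['fx']*q[0]/q[2]+p['cx'],p['fy']*q[1]/q[2]+p['cy']])
E
python3 - <<'E'
from h import *
for n in('top','scene'):
    p=shot(n); save(p,n+'1.png',s=1.4)
    print(n,p['fx'],-np.array(p['R']).T@np.array(p['t']).ravel())
    for th,z in(('blank',44),('short_wedge',44),('jig',12),('long_stop',26),('end_stop',26)):
        print(th,[(np.round(r['centre']),round(r['score'],2),np.round(ray(p,r['centre'],z)[:2])) for r in ctrl.recognise(p,th)[:4]])
s=ctrl.read_state();print(s)
E
```

```text
top 399.6434130278069 [ 458.26541508  -66.33462147 1279.61314042]
blank [(array([354., 235.]), 0.92, array([ 486., -290.]))]
short_wedge [(array([299., 230.]), 0.76, array([ 499., -120.]))]
jig [(array([199., 214.]), 0.67, array([548., 198.])), (array([237., 272.]), 0.6, array([365.,  73.])), (array([140., 250.]), 0.58, array([430., 383.]))]
long_stop [(array([125., 247.]), 0.57, array([438., 425.])), (array([223., 275.]), 0.49, array([355., 114.])), (array([184., 219.]), 0.43, array([529., 242.]))]
end_stop [(array([196., 193.]), 0.56, array([613., 209.])), (array([335., 161.]), 0.18, array([ 721., -232.]))]
scene 416.0386781409214 [1122.26181884 -529.7846098  1108.21031563]
blank []
short_wedge [(array([255., 214.]), 0.7, array([ 515., -133.]))]
jig [(array([351., 129.]), 0.98, array([432., 385.])), (array([340., 178.]), 0.84, array([570., 190.])), (array([277., 162.]), 0.64, array([376.,  74.]))]
long_stop [(array([284., 156.]), 0.52, array([380., 102.])), (array([344., 163.]), 0.48, array([541., 234.])), (array([359., 121.]), 0.46, array([431., 423.]))]
end_stop [(array([360., 138.]), 0.46, array([496., 361.]))]
{'clock': 0.6, 'qpos': array([ 1.18819171,  0.62836014,  0.03849098,  1.51741672, -0.02702007,
        0.996269  , -0.02000569]), 'qd': array([-0.00122963, -0.00061835, -0.00154701,  0.00042669, -0.00030814,
        0.0022294 , -0.00119939]), 'tau': array([-1.19509077e-04, -5.62966847e+01,  1.22499146e+00, -1.93693078e+01,
        1.09667800e-02,  1.84002944e-03,  5.42545848e-06]), 'eef_pos': array([ 202.53808876, -617.65945794,  231.33374051]), 'tool_rot': array([ 3.14152909e+00, -6.13323318e-05,  3.16769940e-01]), 'force': array([-0.27803619,  0.3659212 , -0.36425823]), 'torque': array([-0.02268235,  0.04171699, -0.00724214]), 'gripper_force': 0.0, 'width': 85.62615042576736}
```

View pics/top1.png

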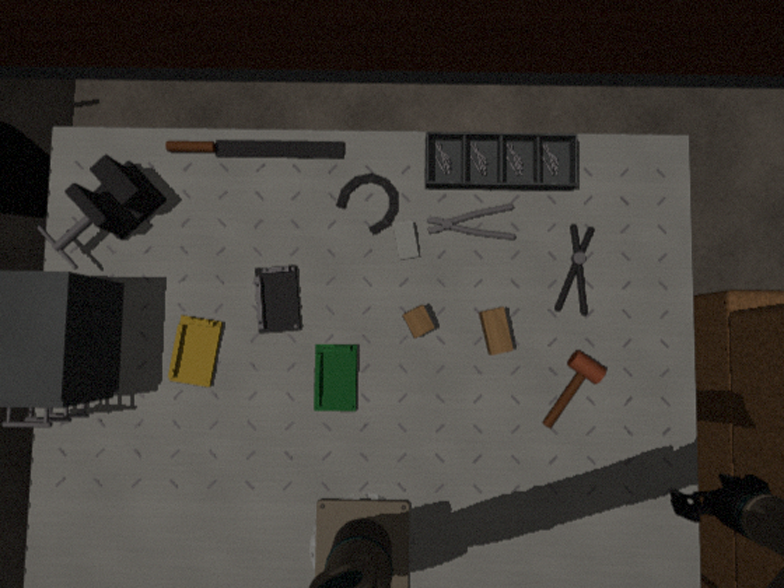

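View pics/scene1.png

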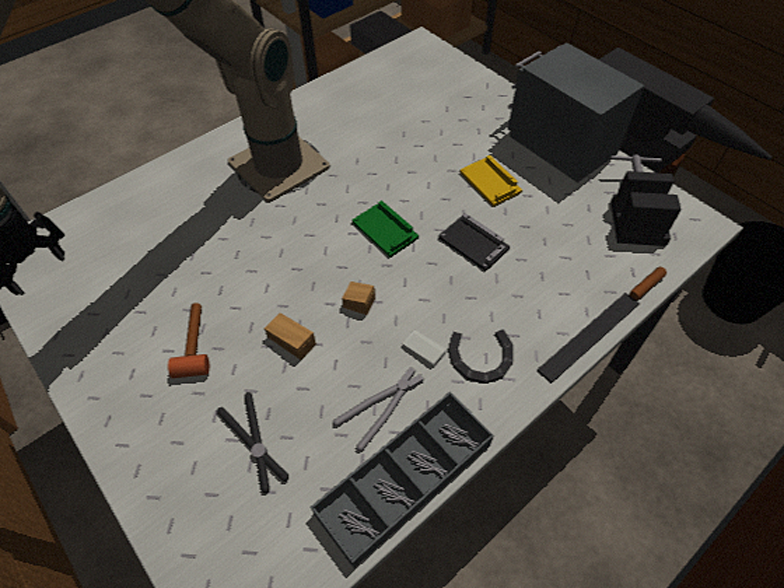

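The long wooden block at about (497,331) in the top view (pixel (355,236) unscaled) fits the blank. The smaller block at (420,320) is the short wedge. Of the three jigs, the dark one at (278,298) is meant; the green one at (337,377) and the yellow one at (196,351) are decoys. I'll confirm with enlarged crops.

```bash
python3 - <<'E'
from h import *
T=pickle.load(open('top.pkl','rb'));S=pickle.load(open('scene.pkl','rb'))
def c(p,u,v,w=38,h=29):
    im=cv2.cvtColor(np.asarray(p['img']),cv2.COLOR_RGB2BGR)[v-h:v+h,u-w:u+w]
    im=cv2.convertScaleAbs(im,alpha=1.6)
    return cv2.resize(im,(400,300),interpolation=cv2.INTER_NEAREST)
a=np.hstack([c(T,355,236),c(T,199,213)]);b=np.hstack([c(S,207,239),c(S,339,172)])
cv2.imwrite('pics/crop.png',np.vstack([a,b]))
E
```

```text
(no output)
```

View pics/crop.png

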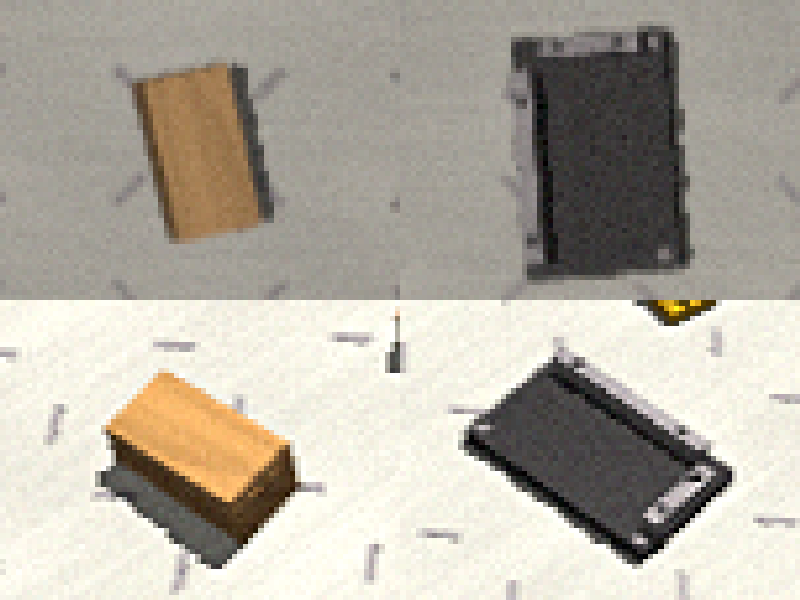

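```bash
cat > fit.py <<'E'
from h import *
from scipy.optimize import minimize
from scipy.spatial import ConvexHull
K=8
def box(x0,x1,y0,y1,z0,z1,z2=None):
    z2=z1 if z2 is None else z2
    return np.array([[x,y,z] for x,zt in((x0,z1),(x1,z2)) for y in(y0,y1) for z in(z0,zt)],float)
BL=box(-50,50,-25,25,0,38,50)
PL=box(-75,75,-47,47,0,12)
# stops: inner faces x=60, y=33; tops at 26
LS=box(-60,60,33,45,26,26); ES=box(60,72,-27,33,26,26)
def tr(V,q,z=0):
    c,s=np.cos(q[2]),np.sin(q[2]); return V@np.array([[c,s,0],[-s,c,0],[0,0,1]])+[q[0],q[1],z]
def fill(img,P,o,val):
    h=(P-o+.5)*K-.5
    h=cv2.convexHull(h.astype(np.float32)).reshape(-1,2)
    cv2.fillPoly(img,[np.round(h*16).astype(np.int32)],val,shift=4)
def render(p,parts,q,o,wh,z=0):
    im=np.zeros((wh[1]*K,wh[0]*K),np.float32)
    for V,val in parts: fill(im,np.array([proj(p,X) for X in tr(V,q,z)]),o,val)
    return cv2.resize(im,wh,interpolation=cv2.INTER_AREA)
def fit(views,parts,q0,z=0,off=False):
    def f(q):
        Q=[q[0]*10,q[1]*10,q[2]*.1]
        return sum(((render(p,parts,Q,o,m.shape[::-1],z)-m)**2).sum() for p,m,o in views)
    best=None
    for d in(0,.4,-.4):
        x0=np.array([q0[0]/10,q0[1]/10,q0[2]/.1+d])
        r=minimize(f,x0,method='Nelder-Mead',options=dict(initial_simplex=x0+np.vstack([np.zeros(3),np.eye(3)*.7]),xatol=.003,fatol=.05,maxiter=250))
        if best is None or r.fun<best.fun: best=r
    return [best.x[0]*10,best.x[1]*10,best.x[2]*.1],best.fun
def win(p,u,w=38,h=30):
    u=np.round(u).astype(int); o=u-[w,h]
    return np.asarray(p['img'])[o[1]:o[1]+2*h,o[0]:o[0]+2*w].astype(np.float32),o
def woodmask(p,X):
    im,o=win(p,proj(p,X)); s=(im[...,0]-im[...,2])/(im.sum(2)+10)*3
    hi=np.percentile(s,97); lo=np.median(s); return np.clip((s-lo)/(hi-lo)*1.3-.15,0,1).astype(np.float32),o
def darkmask(p,X):
    im,o=win(p,proj(p,X)); g=im.mean(2); b=np.percentile(g,85); d=np.percentile(g,10)
    return np.clip((b-g)/(b-d)*1.2-.1,0,1).astype(np.float32),o
E
python3 - <<'E'
from fit import *
T=pickle.load(open('top.pkl','rb'));S=pickle.load(open('scene.pkl','rb'))
out=[]
B=[(p,*woodmask(p,[486,-290,22])) for p in(T,S)]
J=[(p,*darkmask(p,[550,195,6])) for p in(T,S)]
for n,v in(('T',B[:1]),('S',B[1:]),('TS',B)):
  for y in(.2,.2+np.pi):
    q,e=fit(v,[(BL,1)],[486,-290,y]); print('blank',n,np.round(q[:2],1),round(np.degrees(q[2]),1),round(e,1))
for n,v in(('T',J[:1]),('S',J[1:]),('TS',J)):
    q,e=fit(v,[(PL,1),(LS,0),(ES,0)],[550,195,.07]); print('jig',n,np.round(q[:2],1),round(np.degrees(q[2]),1),round(e,1))
    qj=q
qb=fit(B,[(BL,1)],[486,-290,.2])[0]
rows=[]
for v,parts,q in((B,[(BL,1)],qb),(J,[(PL,1),(LS,0),(ES,0)],qj)):
    r=[]
    for p,m,o in v:
        a=render(p,parts,q,o,m.shape[::-1]); r.append(np.dstack([m,m,a])*255)
    rows.append(np.hstack(r))
im=np.vstack(rows);cv2.imwrite('pics/fit.png',cv2.resize(im,None,fx=4.5,fy=4.5,interpolation=cv2.INTER_NEAREST))
E
```

```text
blank T [ 483.3 -292.9] 13.8 8.2
blank T [ 483.3 -292.7] 192.3 12.8
blank S [ 480.1 -291.8] 12.9 22.5
blank S [ 482.2 -291.5] 195.0 63.9
blank TS [ 481.5 -292.4] 13.1 46.2
blank TS [ 482.9 -292.1] 193.2 87.8
jig T [548.8 201.5] 5.9 86.2
jig S [547.1 201.3] 5.3 89.0
jig TS [548.  201.8] 5.1 182.7[ WARN:0@1.024] global loadsave.cpp:1063 imwrite_ Unsupported depth image for selected encoder is fallbacked to CV_8U.
```

View pics/fit.png

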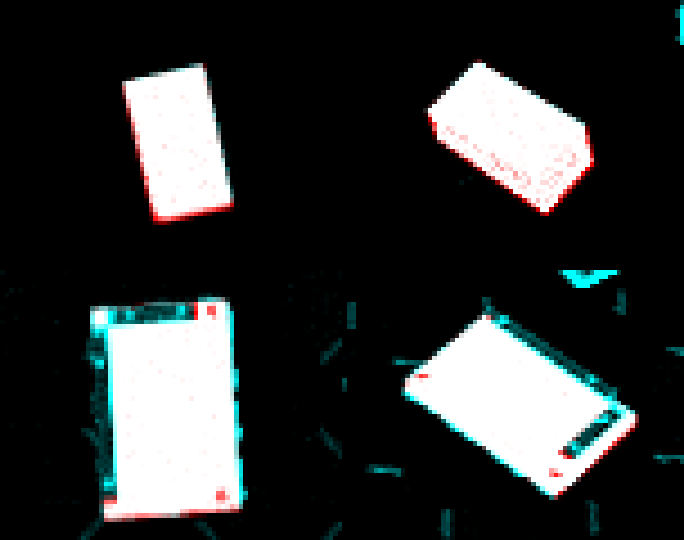

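The fit says the blank is at about (482,-292.5), yaw 13.3°, thick end on the +x side (error 46 against 88 for the reverse). The dark jig is at about (548,200.5), yaw 5.3°. The cyan fringe on its -y edge is partly shadow. Moving over the blank now.

>>> step_arm([
  [[0, 0, 0.108, 0, 0, 0, 0], [0, 0, 0, 0.21, -0.15, 0, 0], [0, 0, 0, 0.21, -0.15, 0, 0], [0, 0, 0, 0.21, -0.15, 0, 0], [0, 0, 0, 0.21, -0.15, 0, 0], [0, 0, 0, 0.21, -0.15, 0, 0], [0, 0, 0, 0.21, -0.15, 0, 0], [0, 0, 0, 0.21, -0.15, 0, 0], [0, 0, 0, 0.21, -0.15, 0, 0], [0, 0, 0, 0.21, -0.15, 0, 0], [0, 0, 0, 0.21, -0.15, 0, 0], [0, 0, 0, 0.21, -0.15, 0, 0]],
])

```text
clock: 1.8
eef_pos: [483.9, -295.9, 231.6]
tool_rot: [3.141, -0.0, 0.232]
force: [0.9, -0.4, -0.2]
width: 85.2
gripper_force: 0.0
```

>>> step_arm([
  [[0, 0, 0, -0.006, -0.025, 0.2, 0], [0, 0, 0, 0, 0, 0.25, 0], [0, 0, 0, 0, 0, 0.25, 0], [0, 0, 0, 0, 0, 0.25, 0], [0, 0, 0, 0, 0, 0.25, 0], [0, 0, 0, 0, 0, 0.13, 0], [0, 0, 0, 0, 0, 0.07, 0], [0, 0, 0, 0, 0, 0.03, 0], [0, 0, 0, 0, 0, 0, 0]],
])

```text
clock: 2.7
eef_pos: [481.4, -293.9, 17.1]
tool_rot: [3.141, -0.0, 0.232]
force: [0.1, -0.4, 0.1]
width: 85.6
gripper_force: 0.0
```

```bash
python3 - <<'E'
from h import *
p=shot('scene');q=shot('top')
def c(p,X,w=40,h=30):
    u,v=np.round(proj(p,X)).astype(int)
    im=cv2.cvtColor(np.asarray(p['img']),cv2.COLOR_RGB2BGR)[v-h:v+h,u-w:u+w]
    return cv2.resize(cv2.convertScaleAbs(im,alpha=1.6),(400,300),interpolation=cv2.INTER_NEAREST)
cv2.imwrite('pics/pre.png',np.hstack([c(q,[482,-292,40]),c(p,[482,-292,40])]))
s=ctrl.read_state();print(s['eef_pos'],s['tool_rot'],s['force'])
E
```

```text
[ 481.93706993 -294.21085019   17.94645741] [ 3.14012205e+00 -1.58847311e-03  2.31837725e-01] [-0.75108534  0.0564785  -0.00413871]
```

View pics/pre.png

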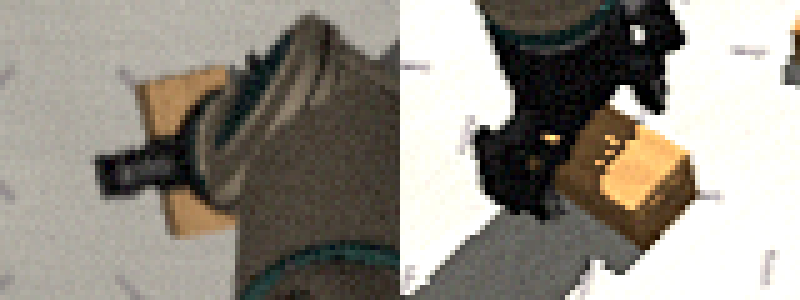

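The open fingers straddle the blank near its middle; in the left crop one finger shows at (130,175), and in the scene crop both are clear of it. Closing.

>>> step_arm([
  [[0, 0, 0, 0, 0, 0, 1], [0, 0, 0, 0, 0, 0, 1], [0, 0, 0, 0, 0, 0, 1], [0, 0, 0, 0, 0, 0, 1], [0, 0, 0, 0, 0, 0, 1], [0, 0, 0, 0, 0, 0, 1], [0, 0, 0, 0, 0, 0, 1], [0, 0, 0, 0, 0, 0, 1]],
])

```text
clock: 3.6
eef_pos: [481.6, -293.9, 17.8]
tool_rot: [3.141, -0.001, 0.232]
force: [-0.1, 0.4, 5.9]
width: 49.1
gripper_force: 63.5
```

>>> step_arm([
  [[0, 0, 0, 0, 0, -0.07, 1], [0, 0, 0, 0, 0, -0.2, 1], [0, 0, 0, 0, 0, -0.25, 1], [0, 0, 0, 0, 0, -0.2, 1], [0, 0, 0, 0, 0, 0, 1]],
])

```text
clock: 4.1
eef_pos: [483.7, -295.3, 129.5]
tool_rot: [3.136, -0.006, 0.232]
force: [0.2, 0.0, -1.6]
width: 48.6
gripper_force: 62.7
```

```bash
python3 - <<'E'
from fit import *
S=shot('scene')
s=ctrl.read_state();print(s['eef_pos'],s['tool_rot'],s['force'],s['width'])
m,o=woodmask(S,[482,-292,22+108])
for q0 in([482,-292,.232],):
    Q=render(S,[(BL,1)],q0,o,m.shape[::-1],s['eef_pos'][2]-17.6)
    im=np.dstack([m,m,Q])*255
    raw=win(S,proj(S,[482,-292,130]))[0][...,::-1]*1.6
    cv2.imwrite('pics/lift.png',cv2.resize(np.hstack([im,raw]).clip(0,255).astype(np.uint8),None,fx=5,fy=5,interpolation=cv2.INTER_NEAREST))
E
```

```text
[ 482.40803202 -294.46930284  127.33766359] [ 3.13826877 -0.00366189  0.2318519 ] [ 1.28564601 -0.50752938 -2.37521281] 48.77309755930754
```

View pics/lift.png

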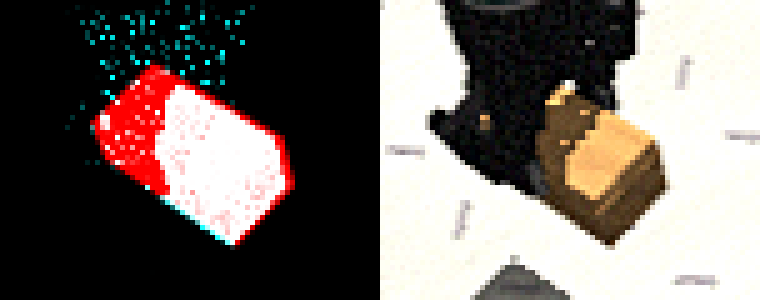

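The grasp is good: the blank hangs level and matches the predicted pose, with the tall end on +x. Carrying it to the dark jig.

>>> step_arm([
  [[0, 0, 0.178, 0, 0, 0, 1], [0, 0, 0, 0.034, -0.147, 0, 1], [0, 0, 0, 0.034, -0.147, 0, 1], [0, 0, 0, 0.034, -0.147, 0, 1], [0, 0, 0, 0.034, -0.147, 0, 1], [0, 0, 0, 0.034, -0.147, 0, 1], [0, 0, 0, 0.034, -0.147, 0, 1], [0, 0, 0, 0.034, -0.147, 0, 1], [0, 0, 0, 0.034, -0.147, 0, 1], [0, 0, 0, 0.034, -0.147, 0, 1], [0, 0, 0, 0.034, -0.147, 0, 1], [0, 0, 0, 0.034, -0.147, 0, 1]],
])

```text
clock: 5.35
eef_pos: [513.5, -46.0, 123.7]
tool_rot: [-3.141, 0.003, 0.092]
force: [0.2, -0.7, -1.4]
width: 48.8
gripper_force: 62.6
```

>>> step_arm([
  [[0, 0, 0, 0.034, -0.147, 0, 1], [0, 0, 0, 0.034, -0.147, 0, 1], [0, 0, 0, 0.034, -0.147, 0, 1], [0, 0, 0, 0.034, -0.147, 0, 1], [0, 0, 0, 0.034, -0.147, 0, 1], [0, 0, 0, 0.034, -0.147, 0, 1], [0, 0, 0, 0.034, -0.147, 0, 1], [0, 0, 0, 0.034, -0.147, 0, 1], [0, 0, 0, 0.034, -0.147, 0, 1], [0, 0, 0, 0.034, -0.14, 0, 1], [0, 0, 0, 0.03, -0.12, 0, 1], [0, 0, 0, 0, 0, 0, 1]],
])

```text
clock: 6.55
eef_pos: [547.4, 198.1, 123.9]
tool_rot: [-3.14, 0.001, 0.097]
force: [-0.9, 0.1, -1.7]
width: 48.7
gripper_force: 62.6
```

>>> step_arm([
  [[0, 0, 0, 0, 0, 0, 1], [0, 0, 0, 0, 0, 0, 1], [0, 0, 0, 0, 0, 0, 1], [0, 0, 0, 0, 0, 0, 1]],
])

```text
clock: 6.95
eef_pos: [548.1, 193.5, 124.9]
tool_rot: [3.141, 0.0, 0.091]
force: [-1.1, -0.2, -0.3]
width: 49.5
gripper_force: 62.6
```

```bash
python3 - <<'E'
from h import *
for i in range(4):
    shot('scene')
    s=ctrl.read_state();print(s['eef_pos'],s['tool_rot'],s['force'],s['torque'],s['width'])
E
```

```text
[548.15253681 193.74021635 124.93459788] [ 3.14139234e+00 -4.06194865e-05  9.09136491e-02] [ 0.08613014  0.58193653 -1.06532722] [0.01799349 0.04707442 0.0023438 ] 48.73020749347079
[548.1535532  193.96029477 124.94434146] [ 3.14152235e+00 -1.11976280e-04  9.12587971e-02] [-0.45988128  1.06389998 -2.02688472] [-0.00802852  0.00852855 -0.02156213] 49.25816090089856
[548.14570269 194.13224252 124.94841104] [ 3.14157269e+00 -1.19278940e-04  9.15154462e-02] [-0.60106568  0.93905185 -2.24980524] [ 0.00584728 -0.00915011  0.01433727] 49.003819827557145
[548.12057092 194.26391349 124.89371374] [ 3.14158016e+00 -7.15940961e-05  9.17146629e-02] [ 0.96558296 -0.28533966 -1.08746806] [ 0.03115652 -0.01531497 -0.03367314] 49.27343284406737
```

>>> step_arm([
  [[0, 0, 0, 0, 0, 0.15, 1], [0, 0, 0, 0, 0, 0.15, 1], [0, 0, 0, 0, 0, 0.12, 1], [0, 0, 0, 0, 0, 0.1, 1], [0, 0, 0, 0, 0, 0.06, 1], [0, 0, 0, 0, 0, 0.02, 1], [0, 0, 0, 0, 0, 0, 1], [0, 0, 0, 0, 0, 0, 1]],
])

```text
clock: 7.95
eef_pos: [548.7, 194.7, 35.5]
tool_rot: [-3.141, -0.001, 0.092]
force: [-0.0, 0.2, -0.8]
width: 48.9
gripper_force: 62.6
```

```bash
python3 - <<'E'
from fit import *
S=shot('scene');T=shot('top')
s=ctrl.read_state();print(s['eef_pos'],s['tool_rot'],s['force'],s['torque'],s['width'])
def c(p,X,w=40,h=30):
    u,v=np.round(proj(p,X)).astype(int)
    im=cv2.cvtColor(np.asarray(p['img']),cv2.COLOR_RGB2BGR)[v-h:v+h,u-w:u+w]
    return cv2.resize(cv2.convertScaleAbs(im,alpha=1.6),(400,300),interpolation=cv2.INTER_NEAREST)
cv2.imwrite('pics/jig2.png',np.hstack([c(T,[548,198,30]),c(S,[548,198,30])]))
E
```

```text
[548.65431352 194.76250337  35.60951753] [-3.14120012e+00 -1.46171081e-03  9.22033733e-02] [-0.44378524  0.08471643 -1.71237459] [-0.01432064  0.01594399  0.03496702] 49.153025565515335
```

View pics/jig2.png

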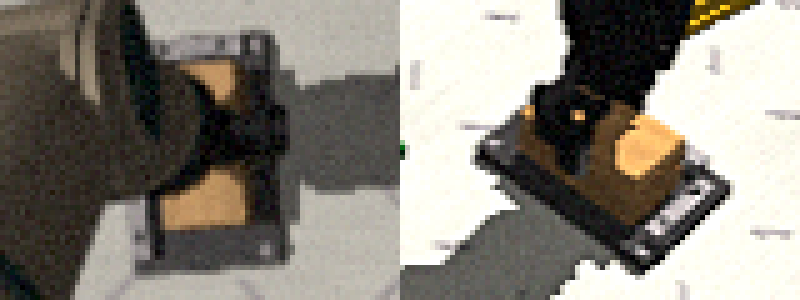

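The blank hovers over the dark bed, clear of both stops, with its thick end facing the end stop at scene crop (680,205). Lowering gently.

>>> step_arm([
  [[0, 0, 0, 0, 0, 0.014, 1], [0, 0, 0, 0, 0, 0.007, 1], [0, 0, 0, 0, 0, 0.007, 1], [0, 0, 0, 0, 0, 0.007, 1], [0, 0, 0, 0, 0, 0.005, 1], [0, 0, 0, 0, 0, 0, 1], [0, 0, 0, 0, 0, 0, 1], [0, 0, 0, 0, 0, 0, 1]],
])

```text
clock: 8.85
eef_pos: [548.1, 194.5, 29.8]
tool_rot: [-3.141, -0.0, 0.092]
force: [-2.6, -0.4, 7.9]
width: 49.0
gripper_force: 63.7
```

>>> step_arm([
  [[0, 0, 0, 0, 0, 0.005, 1], [0, 0, 0, 0, 0, 0, 1], [0, 0, 0, 0, 0, 0, 1]],
])

```text
clock: 9.15
eef_pos: [548.0, 194.6, 29.8]
tool_rot: [-3.141, -0.0, 0.092]
force: [-3.8, -1.8, 14.3]
width: 48.9
gripper_force: 64.5
```

>>> step_arm([
  [[0, 0, 0, 0, -0.014, 0, 1], [0, 0, 0, 0, -0.014, 0, 1], [0, 0, 0, 0, -0.014, 0, 1], [0, 0, 0, 0, -0.014, 0, 1], [0, 0, 0, 0, -0.007, 0, 1], [0, 0, 0, 0, -0.007, 0, 1], [0, 0, 0, 0, 0, 0, 1], [0, 0, 0, 0, 0, 0, 1]],
])

```text
clock: 9.95
eef_pos: [548.8, 201.4, 29.8]
tool_rot: [3.138, -0.002, 0.089]
force: [-0.8, -7.3, 11.7]
width: 49.2
gripper_force: 64.3
```

```bash
cat > st.py <<'E'
from h import *
F=[]
for i in range(2):
    ctrl.get_image('scene'); s=ctrl.read_state(); F.append(np.r_[s['eef_pos'],s['force'],s['torque'],s['tool_rot'],s['width'],s['gripper_force'],s['clock']])
m=np.mean(F,0); y=m[11]; c,sn=np.cos(y),np.sin(y)
print('pos',m[:3].round(2),'Fx\',Fy\',Fz',(m[3]*c+m[4]*sn).round(2),(-m[3]*sn+m[4]*c).round(2),m[5].round(2),'tq',m[6:9].round(3),'rot',np.array(F)[-1,9:12].round(4),m[12:].round(2))
E
python3 st.py
```

```text
pos [548.8  201.42  29.81] Fx',Fy',Fz -1.71 -6.72 12.49 tq [-1.448  0.217  0.03 ] rot [ 3.1383e+00 -2.3000e-03  8.9500e-02] [48.9  64.34 10.02]
```

>>> step_arm([
  [[0, 0, 0, 0, -0.007, 0, 1], [0, 0, 0, 0, -0.007, 0, 1], [0, 0, 0, 0, -0.007, 0, 1], [0, 0, 0, 0, -0.007, 0, 1], [0, 0, 0, 0, 0, 0, 1]],
])

```text
clock: 10.55
eef_pos: [548.8, 206.0, 29.8]
tool_rot: [3.139, -0.003, 0.09]
force: [0.1, -6.2, 12.0]
width: 49.0
gripper_force: 64.2
```

```bash
python3 st.py
```

```text
pos [548.78 206.01  29.79] Fx',Fy',Fz 0.19 -6.83 11.28 tq [-1.311  0.093 -0.021] rot [ 3.1387e+00 -3.1000e-03  8.9700e-02] [49.04 64.17 10.62]
```

>>> step_arm([
  [[0, 0, 0, 0, -0.007, 0, 1], [0, 0, 0, 0, -0.007, 0, 1], [0, 0, 0, 0, -0.007, 0, 1], [0, 0, 0, 0, -0.007, 0, 1], [0, 0, 0, 0, 0, 0, 1]],
])

```text
clock: 11.15
eef_pos: [548.6, 210.4, 29.8]
tool_rot: [3.139, -0.003, 0.09]
force: [-0.2, -6.7, 10.6]
width: 48.9
gripper_force: 64.1
```

```bash
python3 st.py
```

```text
pos [548.58 210.39  29.81] Fx',Fy',Fz -0.25 -6.38 11.09 tq [-1.201  0.025  0.002] rot [ 3.1389 -0.0034  0.0898] [49.02 64.09 11.22]
```

>>> step_arm([
  [[0, 0, 0, 0, -0.007, 0, 1], [0, 0, 0, 0, -0.007, 0, 1], [0, 0, 0, 0, -0.007, 0, 1], [0, 0, 0, 0, 0, 0, 1]],
])

```text
clock: 11.65
eef_pos: [548.5, 211.8, 29.9]
tool_rot: [3.137, -0.003, 0.09]
force: [-0.2, -8.3, 12.1]
width: 49.2
gripper_force: 64.3
```

```bash
python3 st.py
```

```text
pos [548.47 211.83  29.85] Fx',Fy',Fz -0.09 -8.69 11.83 tq [-1.867 -0.035  0.187] rot [ 3.1369 -0.0032  0.0895] [49.16 64.26 11.72]
```

>>> step_arm([
  [[0, 0, 0, 0, -0.007, 0, 1], [0, 0, 0, 0, 0, 0, 1]],
])

```text
clock: 11.95
eef_pos: [548.5, 211.9, 29.9]
tool_rot: [3.136, -0.003, 0.089]
force: [0.9, -11.0, 13.2]
width: 48.7
gripper_force: 64.3
```

```bash
python3 st.py
```

```text
pos [548.46 211.86  29.87] Fx',Fy',Fz -0.6 -10.29 12.3 tq [-2.219 -0.027  0.298] rot [ 3.1358e+00 -3.0000e-03  8.9300e-02] [49.18 64.34 12.02]
```

Contact is on the long stop at the thin end (torque z is positive), so I'll add some yaw counter-clockwise.

>>> step_arm([
  [[0, 0, -0.011, 0, 0, 0, 1], [0, 0, 0, 0, 0, 0, 1]],
])

```text
clock: 12.25
eef_pos: [548.7, 212.2, 29.9]
tool_rot: [3.136, -0.003, 0.098]
force: [1.5, -10.0, 12.6]
width: 49.1
gripper_force: 64.2
```

```bash
python3 st.py
```

```text
pos [548.65 212.2   29.86] Fx',Fy',Fz -0.2 -10.22 12.24 tq [-2.114 -0.061  0.202] rot [ 3.1362 -0.0035  0.0976] [48.94 64.16 12.32]
```

>>> step_arm([
  [[0, 0, -0.011, 0, 0, 0, 1], [0, 0, 0, 0, 0, 0, 1]],
])

```text
clock: 12.55
eef_pos: [548.7, 212.1, 29.8]
tool_rot: [3.137, -0.003, 0.103]
force: [1.8, -9.5, 11.3]
width: 48.8
gripper_force: 64.1
```

```bash
python3 st.py
```

```text
pos [548.7  212.12  29.82] Fx',Fy',Fz 0.05 -10.16 11.25 tq [-2.017 -0.058 -0.521] rot [ 3.1366 -0.0034  0.103 ] [49.1  64.13 12.62]
```

The blank went flush at yaw about 0.102. I'll back off a hair and then slide towards the end stop.

>>> step_arm([
  [[0, 0, 0.005, 0.007, 0, 0, 1], [0, 0, 0, 0.01, 0, 0, 1], [0, 0, 0, 0.01, 0, 0, 1], [0, 0, 0, 0.01, 0, 0, 1], [0, 0, 0, 0.007, 0, 0, 1], [0, 0, 0, 0.007, 0, 0, 1], [0, 0, 0, 0, 0, 0, 1]],
])

```text
clock: 13.35
eef_pos: [548.6, 212.1, 29.9]
tool_rot: [3.135, 0.011, 0.102]
force: [-14.3, -13.1, 26.9]
width: 49.3
gripper_force: 66.2
```

```bash
python3 st.py
```

```text
pos [548.65 212.11  29.86] Fx',Fy',Fz -15.34 -10.22 27.52 tq [-2.238  2.469 -0.173] rot [3.1355 0.0112 0.1015] [48.88 66.23 13.42]
```

>>> step_arm([
  [[0, 0, 0, 0, 0, -0.007, 1], [0, 0, 0, 0, 0, -0.005, 1], [0, 0, 0, 0, 0, 0, 1]],
])

```text
clock: 13.75
eef_pos: [548.9, 212.1, 30.1]
tool_rot: [3.135, 0.011, 0.102]
force: [-11.7, -10.0, 14.5]
width: 48.9
gripper_force: 64.4
```

```bash
python3 st.py
```

```text
pos [548.91 212.15  30.11] Fx',Fy',Fz -12.43 -9.5 14.25 tq [-2.227  1.826 -0.219] rot [3.135  0.0109 0.1018] [49.23 64.36 13.82]
```

>>> step_arm([
  [[0, 0, 0, 0, 0.01, -0.005, 1], [0, 0, 0, 0, 0.007, -0.003, 1], [0, 0, 0, 0, 0, 0, 1]],
])

```text
clock: 14.15
eef_pos: [552.3, 212.4, 30.6]
tool_rot: [3.138, 0.004, 0.103]
force: [-2.6, -5.3, 0.2]
width: 49.0
gripper_force: 62.6
```

```bash
python3 st.py
```

```text
pos [552.38 212.4   30.52] Fx',Fy',Fz -3.27 -5.79 -0.01 tq [-1.406  0.441 -0.16 ] rot [3.1378 0.004  0.1031] [49.07 62.64 14.22]
```

>>> step_arm([
  [[0, 0, 0, 0.007, 0, 0, 1], [0, 0, 0, 0.007, 0, 0, 1], [0, 0, 0, 0.007, 0, 0, 1], [0, 0, 0, 0, 0, 0, 1]],
])

```text
clock: 14.65
eef_pos: [555.3, 212.7, 30.2]
tool_rot: [3.138, 0.005, 0.103]
force: [-1.6, -6.2, -0.5]
width: 49.2
gripper_force: 62.7
```

```bash
python3 st.py
```

```text
pos [555.33 212.68  30.25] Fx',Fy',Fz -2.71 -6.08 -1.39 tq [-1.439  0.484 -0.142] rot [3.1376 0.0045 0.1033] [49.22 62.7  14.72]
```

>>> step_arm([
  [[0, 0, 0, 0.007, 0, 0, 1], [0, 0, 0, 0.007, 0, 0, 1], [0, 0, 0, 0.007, 0, 0, 1], [0, 0, 0, 0, 0, 0, 1]],
])

```text
clock: 15.15
eef_pos: [555.9, 212.7, 30.3]
tool_rot: [3.137, 0.01, 0.103]
force: [-7.7, -6.5, 4.8]
width: 49.2
gripper_force: 63.4
```

```bash
python3 st.py
```

```text
pos [555.91 212.76  30.29] Fx',Fy',Fz -7.45 -5.58 4.18 tq [-1.48   1.374 -0.232] rot [3.1374 0.0095 0.1033] [49.11 63.44 15.22]
```

Contact is on both stops. I'll take out the small tilt, press down, then raise both side pushes.

>>> step_arm([
  [[0.008, 0.02, 0, 0, 0, 0, 1], [0, 0, 0, 0, 0, 0.007, 1], [0, 0, 0, 0, 0, 0, 1], [0, 0, 0, 0, 0, 0, 1]],
])

```text
clock: 15.65
eef_pos: [555.9, 212.7, 29.8]
tool_rot: [-3.139, -0.006, 0.103]
force: [-7.6, -6.6, 9.4]
width: 49.0
gripper_force: 63.9
```

```bash
python3 st.py
```

```text
pos [555.95 212.69  29.81] Fx',Fy',Fz -7.95 -5.73 9.36 tq [-1.782  1.931 -0.283] rot [-3.1394 -0.0062  0.103 ] [49.21 63.88 15.72]
```

>>> step_arm([
  [[0, 0, 0, 0.007, -0.01, 0.005, 1], [0, 0, 0, 0.007, -0.01, 0, 1], [0, 0, 0, 0.007, -0.01, 0, 1], [0, 0, 0, 0, 0, 0, 1], [0, 0, 0, 0, 0, 0, 1]],
])

```text
clock: 16.25
eef_pos: [555.9, 212.9, 29.8]
tool_rot: [3.139, 0.0, 0.101]
force: [-15.0, -15.5, 22.9]
width: 48.8
gripper_force: 65.5
```

```bash
python3 st.py
```

```text
pos [555.89 212.88  29.77] Fx',Fy',Fz -17.28 -14.33 22.93 tq [-3.153  3.126 -0.187] rot [3.1389e+00 4.0000e-04 1.0110e-01] [48.87 65.54 16.33]
```

>>> step_arm([
  [[0.004, 0.005, 0, 0, 0, -0.007, 1], [0, 0, 0, 0.007, -0.01, -0.004, 1], [0, 0, 0, 0.005, -0.01, 0, 1], [0, 0, 0, 0, 0, 0, 1], [0, 0, 0, 0, 0, 0, 1]],
])

```text
clock: 16.85
eef_pos: [555.9, 213.0, 29.8]
tool_rot: [3.138, 0.001, 0.1]
force: [-14.4, -19.9, 15.1]
width: 49.2
gripper_force: 64.6
```

```bash
python3 st.py
```

```text
pos [555.89 212.98  29.84] Fx',Fy',Fz -16.76 -18.48 14.87 tq [-4.212  3.014 -0.184] rot [3.1382e+00 5.0000e-04 1.0000e-01] [49.11 64.57 16.92]
```

>>> step_arm([
  [[0, 0, -0.006, 0, 0, 0, 1], [0, 0, 0, 0, 0, 0, 1], [0, 0, 0, 0, 0, 0, 1]],
])

```text
clock: 17.25
eef_pos: [555.9, 213.0, 29.8]
tool_rot: [3.139, 0.001, 0.102]
force: [-15.0, -19.1, 15.2]
width: 49.2
gripper_force: 64.6
```

```bash
python3 st.py
python3 - <<'E'
from fit import *
T=shot('top');S=shot('scene')
def c(p,X,w=40,h=30):
    u,v=np.round(proj(p,X)).astype(int)
    im=cv2.cvtColor(np.asarray(p['img']),cv2.COLOR_RGB2BGR)[v-h:v+h,u-w:u+w]
    return cv2.resize(cv2.convertScaleAbs(im,alpha=1.8),(400,300),interpolation=cv2.INTER_NEAREST)
cv2.imwrite('pics/end.png',np.hstack([c(T,[556,210,30]),c(S,[556,210,30])]))
E
```

```text
pos [555.9  212.94  29.84] Fx',Fy',Fz -17.0 -18.41 15.26 tq [-4.23   3.104 -0.705] rot [3.1386e+00 6.0000e-04 1.0240e-01] [48.92 64.6  17.33]
```

View pics/end.png

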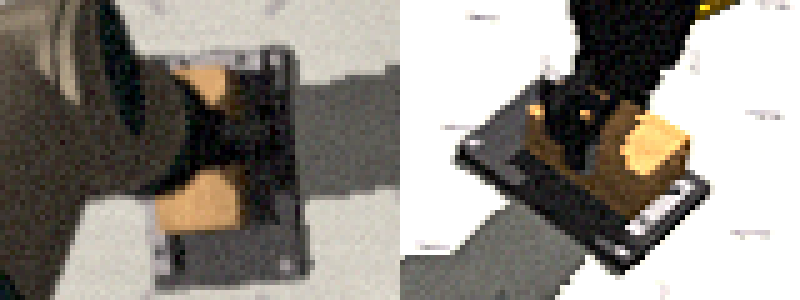

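The picture shows the blank in the corner: its thick end is on the end stop at scene crop (660,205) and its side is along the long stop. The yaw nudge met stiff resistance, so the blank is flush. I'll take the nudge back to balance the moment.

>>> step_arm([
  [[0, 0, 0.006, 0, 0, 0, 1], [0, 0, 0, 0.004, 0, -0.003, 1], [0, 0, 0, 0, 0, 0, 1], [0, 0, 0, 0, 0, 0, 1], [0, 0, 0, 0, 0, 0, 1], [0, 0, 0, 0, 0, 0, 1]],
])

```text
clock: 18.05
eef_pos: [555.9, 213.0, 29.8]
tool_rot: [3.138, 0.002, 0.1]
force: [-15.2, -20.6, 12.5]
width: 49.1
gripper_force: 64.3
```

```bash
python3 st.py; python3 st.py
```

```text
pos [555.9  212.99  29.86] Fx',Fy',Fz -16.96 -17.84 12.53 tq [-4.212  3.035 -0.258] rot [3.1381e+00 1.7000e-03 9.9900e-02] [48.87 64.3  18.12]
pos [555.91 212.95  29.86] Fx',Fy',Fz -17.04 -17.58 12.77 tq [-4.232  3.092 -0.224] rot [3.138e+00 1.700e-03 9.980e-02] [49.04 64.3  18.23]
```

```bash
python3 -c "
from cell import ctrl
print(ctrl.finish_job())"
```

```text
the job is handed in; nothing more can be done
None
```

The job is handed in at 18.2 s: the blank is flat on the dark jig's bed, thick end on the end stop and side on the long stop, still gripped and pushed at about 17 N towards each stop (bed friction carries part of that).

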